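Set a plywood plate on the sawing board for its cut

TASK

Get the marked plywood plate ready for sawing: with the fingertips only, push it flat back against the fence of the sawing board and along the fence until its pencil line is level with the end of the board and the crossed waste sticks out over the end. Push it, do not pinch or lift it, leave the other things on the bench alone, and come away from it when it is set.

Things in the scene. Friction and masses are not known exactly. Their poses are not given: they have to be found in the camera images.
- sawing_board: Fixed sawing board: flat base 250 (its x) by 340 (y) by 25 mm thick, turned differently each time. The plate lies on its top. A fence along all its +x side, 22 mm above that top, has its face at x = +85 mm; two brass dogs stand behind. Origin: centre of the underside, z up. Sawing end: y = -170 mm (right-hand, from the robot); base and fence end flush there.
- board_end (a point): Point of the sawing end of the board: x = +25 mm, y = -170 mm, z = 34 mm in the frame of the sawing board (9 mm above its top), axes as that frame. The pencil line's middle belongs here.
- plate: Loose birch plywood plate, 120 (its x) by 220 (y) by 9 mm thick, about 0.16 kg, flat on the sawing board, somewhat askew, off the fence, its pencil line well inside the board's end. Origin: centre of the underside. Its +x long edge faces the fence; its -y end is the waste, crossed in pencil, towards the sawing end.
- cut_line (a point): Middle of the pencil line on the plate's top face; the line runs along the plate's x over its full width, 45 mm from its -y end (65 mm from the plate's centre). Axes as the plate.
- far_left (a point): Corner of the plate's top at its fence-side edge (x = +60 mm) and its unmarked end (y = +110 mm). Axes as the plate.
- far_right (a point): Corner of the plate's top at its fence-side edge (x = +60 mm) and its waste end (y = -110 mm). Axes as the plate.
- pencil: Bystander: flat carpenter's pencil, 175 x 14 x 8 mm, lying on top of the fence. Origin at the underside of its middle.
- saw: Bystander: back saw lying flat on the bench beyond the sawing end of the board, 350 x 95 x 22 mm, its blade along its x. Origin near its middle, at the bench.
- square: Bystander: try square lying on the bench to the left of the board, 120 mm stock 20 mm thick, 150 mm blade. Origin under the middle of the stock.
- mallet: Bystander: wooden mallet lying on the bench to the left of the board, 340 mm long, head 150 x 85 x 62 mm. Origin near its middle, at the bench.
- tape: Bystander: tape measure in its case, 72 x 40 x 66 mm high, on the bench just past the left end of the fence. Origin under its middle.
- offcut: Bystander: strip of plywood waste from an earlier cut, 58 x 120 x 9 mm, unmarked, flat on the bench under the sawing end of the board, 16 mm lower than the plate's underside. Origin under its middle.

How it is judged:
By the outcome, as a careful person would: the job done as asked, in the order asked, and still so for the second after the job is handed in, with the robot touching nothing.
It also fails if it takes over 42 s, if anything falls off the work surface, if the arm or the gripper's body presses on something with over 40 N, if the wrist force passes 120 N, or if a joint passes its speed limit or range.

ROBOT

A 6-joint arm with a two-finger parallel gripper is mounted at the origin on the work surface. World frame = base frame: x ahead of the robot, y to its left, z up, the work surface at z = 0. Lengths are in m, angles in rad, forces in N, time in s.
With the tool pointing down it reaches from about 0.375 to 0.9 m from the base axis. Payload 3.1 kg.
Tool frame: the origin (TCP) lies midway between the tips of the shut fingers; the grasp point (between the pads) lies 19 mm behind it; x points along the fingers, y is the direction in which the jaws open and shut, and the axes are right-handed (so a half turn about x gives the same grasp; the last joint's range is limited). The gripper opens to 87 mm and grips with 3 to 60 N. Pads are 19 mm wide; open, the fingers measure 117 mm over their backs; the gripper's body (75 mm by 190 mm) begins 51 mm behind the grasp point.
Start: joints at [1.129, 0.527, 1.433, -0, 1.181, -0.178], TCP at [0.163, 0.603, 0.223] pointing down, gripper open.
Joint ranges: [-3.08, 3.08], [-0.75, 2.2], [0.22, 2.44], [-1.43, 4.57], [0, 2.65], [-2.85, 2.85]. Speed limits (rad/s): [2.79, 2.79, 3.14, 3.14, 3.14, 3.14].

INTERFACE

Orientations are given as a unit quaternion [x, y, z, w].
In Python, from rig import get_obs, imaging, robot gives the robot as it stands.
- The arm moves only by the shell command python3 -m inch 'ROWS' [FORCE]. ROWS is JSON, a list of rows, each a list of 3 entries, a list of its own where there are three numbers: the finger opening in mm, from 0 to 87, then the shift along the tool's x, y, z in mm, then the turn, a rotation vector about the tool's x, y, z in degrees. In form: [[grip, [dx, dy, dz], [wx, wy, wz]], ...]. A call has 1 to 12 rows; each row shifts and turns the pose as measured when the row begins, along the tool's axes as they then stand; what a row does not reach is not made up. A row lasts 1/8 s, in which the tool goes at most 62.5 mm and 10.7 degrees, less where a joint would pass 70% of its speed; a pose out of reach is approached as far as the arm can. A call with a gripper value outside its range is refused whole. The fingers move at their own pace and stop on an object; FORCE is the grip in N (left out, the last holds). Time passes only in rows, so rows that do not move let the fingers close. It gives the time, the measured TCP pose, the force and the opening at its end, in the units of the state.
- get_obs(): the state, without advancing time (a new reading comes with each control period).
- imaging.camera(name): name is "scene" or "top"; returns the picture (420x560x3 uint8, red, green, blue); there is no depth.
- imaging.camera_params(name): a dict with "camera_matrix" (3x3 intrinsics, pixels), "xyz" and "rotation" of the camera in the world. Camera axes: x right, y down, z forward; pixel columns grow to the right and rows downward; lengths in m; the calibration is good to about 2 mm. A picture is of the moment at which its call begins. camera_params takes no time and is no camera call.
- robot.hand_in(): hands the job in, once; it reports no verdict.
Trained networks look in the newest picture that a camera, given by its name, has taken for a name from the list of things; names that differ only in an ending like _2 or _b are one class to them, and where a whole thing is asked for, a point or a joint stands for the part that bears it (a point fixed in the world has none). Each returns a list of dicts, best first, with "confidence" (0 to 1); they miss things now and then, are a little off and sometimes report something else, mostly with a low value. They report only what shows in the picture. A call takes as long as a camera call.
- imaging.cut_out(camera, target): "pixels" (420x560 bool, what is visible of it) and "box" ([centre column, centre row, width, height] in pixels, round what is visible of it).
- imaging.tip_of(camera, target): "pixel" ([column, row] in pixels: a listed point, or the origin of a listed thing).
The state is a dict: "time": time; "q": joint angles; "joint_velocities": joint speeds; "joint_torque": joint torques, N m; "position": TCP position; "tool_rot": TCP orientation; "ft_force": force on the tool from outside, world axes, zero at the start; "moment": the same for the moment, N m; "grip_width": finger opening in m.
Only numpy, scipy, OpenCV 4.12 (cv2) and the standard library are available. Lean on these libraries where they do the work, as an engineer would, in place of code of your own. Each camera call takes 0.05 s, during which the arm holds its last target. There are 200 camera calls.

## Working session

There is one attempt and no reset: what is moved stays moved. The work goes in short steps, Python scripts to look and compute and a shell command to move; the robot and the scene stay as the last step left them, time stands still between calls to the robot, and variables do not carry over. Pictures are saved under pics/ and viewed, about 8 in all and at most 12, crops included, and the job is handed in when it is done.

```bash
mkdir -p pics; ls
cat > h.py <<'E'
import numpy as np, cv2
from rig import get_obs, imaging, robot
from scipy.spatial.transform import Rotation as R
def P(c):
    p=imaging.camera_params(c); r=np.array(p["rotation"],float)
    if r.shape!=(3,3): r=R.from_quat(r.ravel()).as_matrix()
    return np.array(p["camera_matrix"]),np.array(p["xyz"]),r
def ray(c,px,z):
    K,t,r=P(c); d=r@np.linalg.solve(K,[px[0],px[1],1]); return t+d*(z-t[2])/d[2]
def proj(c,X):
    K,t,r=P(c); q=K@(r.T@(np.array(X)-t)); return q[:2]/q[2]
def tool(v): # world vector (mm) -> tool axes
    return R.from_quat(get_obs()["tool_rot"]).inv().apply(v)
E
python3 - <<'E'
from h import *
o=get_obs(); print(o["time"],o["position"],R.from_quat(o["tool_rot"]).as_matrix().round(3).tolist())
for c in("top","scene"):
    im=imaging.camera(c); cv2.imwrite(f"pics/{c}0.png",im[:,:,::-1]); print(c,P(c)[1])
    for n,z in(("cut_line",.034),("far_left",.034),("far_right",.034),("board_end",.034),("plate",.025),("sawing_board",0),("pencil",.047),("tape",0),("offcut",0)):
        r=imaging.tip_of(c,n)
        for k in r[:2]: print(n,np.round(k["pixel"],1),round(k["confidence"],2),ray(c,k["pixel"],z).round(4))
E
```

```text
pics
0.0 [0.16263277 0.60271397 0.22156473] [[-0.001, 0.261, 0.965], [-0.002, 0.965, -0.261], [-1.0, -0.002, -0.0]]
top [0.42440345 0.05400952 1.16818812]
cut_line [345.4 214.9] 0.73 [ 0.5171 -0.0974  0.034 ]
cut_line [422.1 275.8] 0.6 [ 0.3687 -0.284   0.034 ]
far_left [278.9 176.1] 0.78 [0.6137 0.0685 0.034 ]
far_right [364.5 195. ] 0.83 [ 0.5672 -0.1455  0.034 ]
far_right [305.4 159.5] 0.7 [0.6563 0.0021 0.034 ]
board_end [370.3 207.5] 0.73 [ 0.536  -0.1595  0.034 ]
plate [317.6 208.8] 0.66 [ 0.5328 -0.0291  0.025 ]
sawing_board [146.2 250.7] 0.62 [0.4255 0.4047 0.    ]
pencil [304.  156.1] 0.56 [0.6622 0.0062 0.047 ]
pencil [385.8 236.6] 0.51 [ 0.4635 -0.1939  0.047 ]
tape [146.4 252.2] 0.22 [0.4217 0.4041 0.    ]
offcut [381.7 234. ] 0.75 [ 0.4717 -0.194   0.    ]
scene [1.12287315 0.06379453 0.80770627]
cut_line [213. 197.] 0.64 [ 0.5109 -0.1019  0.034 ]
far_left [278.7 234.1] 0.97 [0.6196 0.0624 0.034 ]
far_left [194.  218.5] 0.22 [ 0.5768 -0.1405  0.034 ]
far_right [190.2 215.1] 0.58 [ 0.5668 -0.151   0.034 ]
board_end [190.7 208.7] 0.87 [ 0.5476 -0.1524  0.034 ]
plate [240.4 209. ] 0.65 [ 0.5409 -0.0324  0.025 ]
plate [259.6 218.1] 0.6 [0.568  0.0158 0.025 ]
sawing_board [262.  219.7] 0.91 [0.5551 0.0204 0.    ]
pencil [181.6 194.2] 0.22 [ 0.513  -0.1773  0.047 ]
tape [355.7 270.6] 0.6 [0.695  0.2383 0.    ]
```

Run:
```python
import cv2
a=cv2.imread("pics/top0.png")[110:310,190:450]; cv2.imwrite("pics/t0c.png",cv2.resize(a,None,fx=3,fy=3,interpolation=cv2.INTER_CUBIC))
b=cv2.imread("pics/scene0.png")[130:330,130:390]; cv2.imwrite("pics/s0c.png",cv2.resize(b,None,fx=3,fy=3,interpolation=cv2.INTER_CUBIC))
```

```text
(no output)
```

View pics/t0c.png

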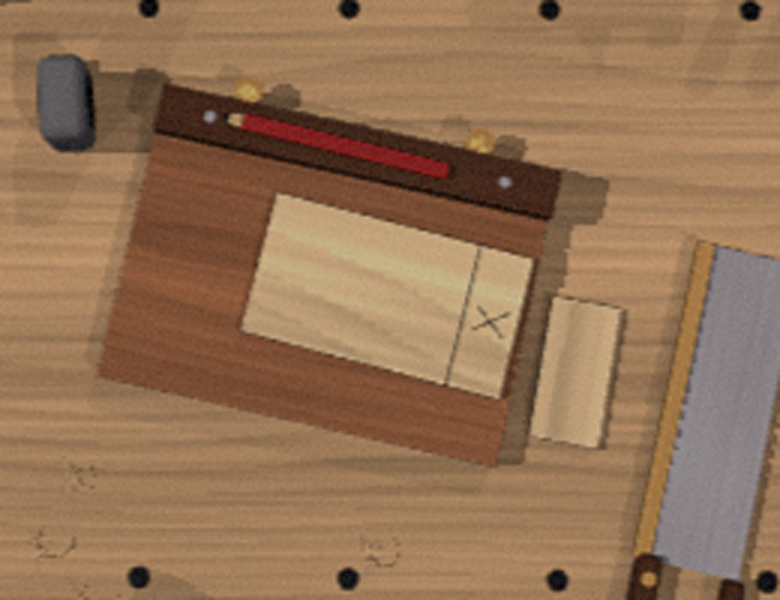

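View pics/s0c.png

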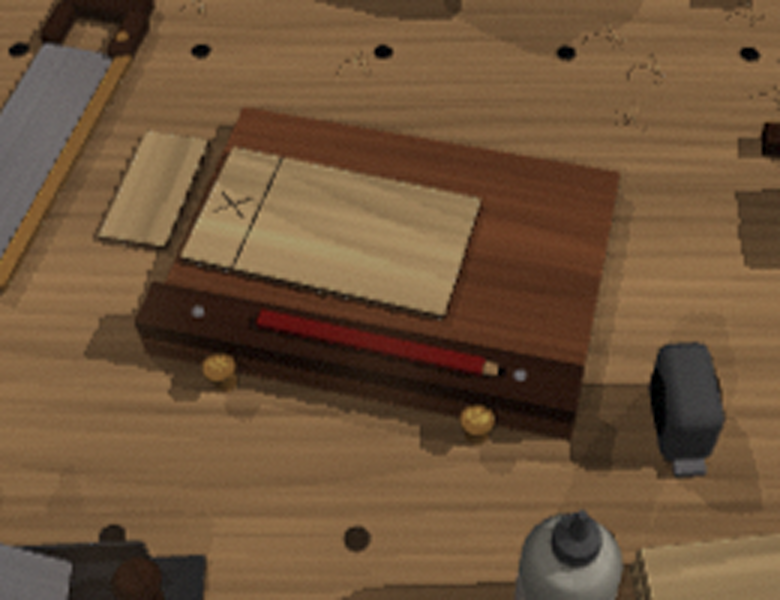

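The top crop shows the plate (corners at about 276,194; 533,259; 500,397; 243,331), with the pencil on the fence and the offcut just past the end. The scene crop agrees. Next I fit the board and plate poses.

```bash
cat >> h.py <<'E'
from scipy.optimize import least_squares
def W(p,l): # planar pose -> world
    c,s=np.cos(p[2]),np.sin(p[2]); l=np.atleast_2d(l)
    return np.c_[p[0]+c*l[:,0]-s*l[:,1],p[1]+s*l[:,0]+c*l[:,1],l[:,2]]
def fit(obs,p0):
    f=lambda p:np.concatenate([proj(c,W(p,l)[0])-np.array(px) for c,l,px in obs])
    s=least_squares(f,p0,loss="soft_l1"); return s.x,s.fun.reshape(-1,2)
def Bl(b,X): # world xy -> board
    c,s=np.cos(b[2]),np.sin(b[2]); d=np.array(X)[:2]-b[:2]; return np.array([c*d[0]+s*d[1],-s*d[0]+c*d[1]])
E
python3 - <<'E'
from h import *
T=lambda x,y:("top",(190+x/3-1/3,110+y/3-1/3)); S=lambda x,y:("scene",(130+x/3-1/3,130+y/3-1/3))
def o(l,q): return (q[0],l,q[1])
B=[o((-.125,.17,.025),T(100,376)),o((-.125,-.17,.025),T(496,465)),o((.085,-.17,.047),T(549,217)),o((.125,.17,.047),T(165,85)),o((.125,-.17,.047),T(560,172)),o((.085,.17,.047),T(155,131)),
o((-.125,.17,.025),S(619,173)),o((-.125,-.17,.025),S(243,109)),o((.085,-.17,.047),S(152,285)),o((.125,-.17,.047),S(137,322)),o((.125,.17,.047),S(577,412)),o((.085,.17,.047),S(583,365))]
P_=[o((.06,.11,.034),T(276,194)),o((.06,-.11,.034),T(533,259)),o((-.06,-.11,.034),T(500,397)),o((-.06,.11,.034),T(243,331)),
o((.06,.11,.034),S(446,315)),o((.06,-.11,.034),S(182,261)),o((-.06,-.11,.034),S(234,150)),o((-.06,.11,.034),S(480,200))]
for n,O in(("b",B),("p",P_)):
  for cams in(("top",),("scene",),("top","scene")):
    x,r=fit([k for k in O if k[0] in cams],[.55,0,-.22]); print(n,cams,x.round(4),np.degrees(x[2]).round(2),"res",np.abs(r).max().round(2))
  if n=="b": b=x; np.save("b.npy",b)
print("plate in board",Bl(b,x),np.degrees(x[2]-b[2]))
print("near edge pts board",[Bl(b,W(x,(-.06,y,0))[0]).round(4) for y in(-.11,0,.11)])
E
```

```text
b ('top',) [ 0.5506  0.0168 -0.2134] -12.23 res 1.45
b ('scene',) [ 0.5541  0.0171 -0.2147] -12.3 res 1.43
b ('top', 'scene') [ 0.5522  0.017  -0.2152] -12.33 res 1.72
p ('top',) [ 0.5341 -0.0317 -0.2429] -13.92 res 0.59
p ('scene',) [ 0.5383 -0.0303 -0.2395] -13.72 res 0.72
p ('top', 'scene') [ 0.5356 -0.0311 -0.2416] -13.84 res 1.31
plate in board [-0.00586954 -0.05046933] -1.5152434467581082
near edge pts board [array([-0.0688, -0.1588]), array([-0.0658, -0.0489]), array([-0.0629,  0.0611])]
```

```bash
cat > st.py <<'E'
from h import *
import sys
o=get_obs(); b=np.load("b.npy"); M=R.from_quat(o["tool_rot"]).as_matrix()
print("t",round(o["time"],2),"board xy mm",(Bl(b,o["position"])*1e3).round(1),"z",round(o["position"][2]*1e3,1),"yaw rel board of tool z",np.degrees(np.arctan2(M[1,2],M[0,2])-b[2]).round(2),"tilt",M[2].round(3),"F",np.round(o["ft_force"],1),"grip",o["grip_width"],"q6",round(o["q"][5],2))
for a in sys.argv[1:]: # targets "x,y,z" mm in board frame
    x,y,z=[float(v)/1e3 for v in a.split(",")]
    print(a,"tool shift",(tool(W(b,(x,y,z))[0]-o["position"])*1e3).round(1))
E
python3 -m inch '[[87,[0,0,0],[-2.8,0,0]],[87,[0,-49,37],[0,0,0]],[87,[0,-49,37],[0,0,0]],[87,[0,-49,37],[0,0,0]],[87,[0,-49,37],[0,0,0]],[87,[0,-49,37],[0,0,0]],[87,[0,-49,37],[0,0,0]],[87,[0,-49,37],[0,0,0]],[87,[0,-49,37],[0,0,0]],[87,[0,-49,37],[0,0,0]],[87,[0,-49,37],[0,0,0]],[87,[0,0,0],[0,0,0]]]'; python3 st.py -100,-50,120 -100,-50,29.5
```

```text
time: 2.5
position: [0.4335, 0.0373, 0.2245]
tool_rot: [0.077, 0.697, -0.071, 0.709]
ft_force: [-0.9, 0.2, -0.2]
grip_width: 0.087
t 2.5 board xy mm [-120.2   -5.5] z 224.5 yaw rel board of tool z 0.26 tilt [-1.     0.01   0.016] F [-0.9  0.2 -0.2] grip 0.08696730598257517 q6 -1.55
-100,-50,120 tool shift [104.4 -45.6  18.3]
-100,-50,29.5 tool shift [194.9 -46.5  16.8]
```

```bash
python3 -m inch '[[87,[0,0,0],[0,0.9,-0.6]],[87,[50,-22,9],[0,0,0]],[87,[50,-22,9],[0,0,0]],[87,[40,0,0],[0,0,0]],[87,[20,0,0],[0,0,0]],[87,[0,0,0],[0,0,0]]]'; python3 st.py -100,-50,29.5
python3 - <<'E'
from h import *
im=imaging.camera("scene"); cv2.imwrite("pics/s1.png",cv2.resize(im[130:330,130:390,::-1],None,fx=3,fy=3,interpolation=cv2.INTER_CUBIC))
E
```

```text
time: 3.25
position: [0.4432, -0.0031, 0.0621]
tool_rot: [0.07, 0.703, -0.07, 0.705]
ft_force: [0.6, 0.1, 0.3]
grip_width: 0.087
t 3.25 board xy mm [-102.1  -42.8] z 62.1 yaw rel board of tool z 0.98 tilt [-1.    -0.001  0.003] F [0.6 0.1 0.3] grip 0.08697469067675061 q6 -1.63
-100,-50,29.5 tool shift [32.6 -7.2  1.9]
```

View pics/s1.png

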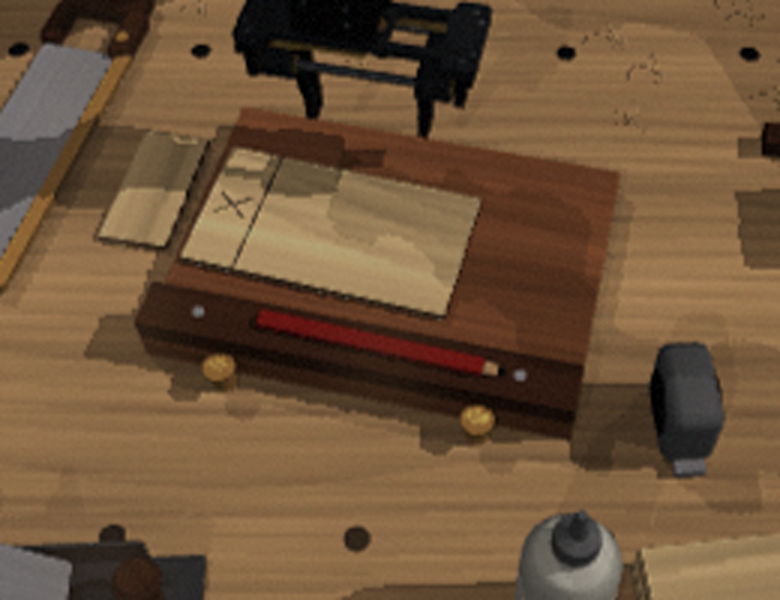

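The two fingers stand in front of the near edge (at about 315,110 and 425,130), square to it. Next I go down and push towards the fence.

```bash
python3 -m inch '[[87,[16,-7,2],[1,0,0]],[87,[14,0,0],[0,0,0]],[87,[2,0,0],[0,0,0]],[87,[0,0,0],[0,0,0]]]'; python3 st.py -80,-50,29.5 -50,-50,29.5
```

```text
time: 3.8
position: [0.4467, -0.0082, 0.0333]
tool_rot: [0.073, 0.699, -0.075, 0.707]
ft_force: [-0.4, 0.4, 0.4]
grip_width: 0.0872
t 3.8 board xy mm [-97.7 -47.1] z 33.3 yaw rel board of tool z 0.29 tilt [-1.    -0.001  0.011] F [-0.4  0.4  0.4] grip 0.08717166329903321 q6 -1.63
-80,-50,29.5 tool shift [ 4.  -3.  17.6]
-50,-50,29.5 tool shift [ 4.4 -3.2 47.6]
```

```bash
python3 -m inch '[[87,[4,-3,8],[0,0.6,0]],[87,[1,0,8],[0,0,0]],[87,[0,0,8],[0,0,0]],[87,[0,0,8],[0,0,0]],[87,[0,0,8],[0,0,0]],[87,[0,0,6],[0,0,0]]]'; python3 st.py -48,-50,29.5
```

```text
time: 4.55
position: [0.4932, -0.0212, 0.0291]
tool_rot: [0.074, 0.704, -0.074, 0.703]
ft_force: [-1.4, -0.4, 0.7]
grip_width: 0.0871
t 4.55 board xy mm [-49.5 -49.9] z 29.1 yaw rel board of tool z 0.3 tilt [-1.    -0.001 -0.002] F [-1.4 -0.4  0.7] grip 0.08708692622446695 q6 -1.63
-48,-50,29.5 tool shift [-0.4 -0.1  1.5]
```

```bash
python3 -m inch '[[87,[0,0,3],[0,0,0]],[87,[0,0,2],[0,0,0]]]'; python3 -m inch '[[87,[0,0,2],[0,0,0]]]';python3 -m inch '[[87,[0,0,2],[0,0,0]]]'; python3 st.py
```

```text
time: 4.8
position: [0.4964, -0.0217, 0.0289]
tool_rot: [0.074, 0.706, -0.074, 0.701]
ft_force: [-4.5, 1.9, 3.7]
grip_width: 0.0869
time: 4.92
position: [0.4964, -0.0216, 0.0287]
tool_rot: [0.075, 0.707, -0.074, 0.699]
ft_force: [-4.0, 1.3, 3.5]
grip_width: 0.0869
time: 5.05
position: [0.4965, -0.0215, 0.0286]
tool_rot: [0.075, 0.708, -0.074, 0.698]
ft_force: [-5.4, 1.2, 3.5]
grip_width: 0.0868
t 5.05 board xy mm [-46.1 -49.5] z 28.6 yaw rel board of tool z 0.24 tilt [-1.    -0.    -0.015] F [-5.4  1.2  3.5] grip 0.08682182196948271 q6 -1.63
```

```bash
python3 -m inch '[[87,[0,0,5],[0,0,0]],[87,[0,0,5],[0,0,0]]]'; python3 -m inch '[[87,[-2,0,-20],[0,-0.8,0]],[87,[-60,0,-10],[0,0,0]],[87,[-40,60,-10],[0,0,0]],[87,[0,60,0],[0,0,0]]]'; python3 st.py
python3 - <<'E'
from h import *
b=np.load("b.npy")
for c in("top","scene"):
    im=imaging.camera(c); cv2.imwrite(f"pics/{c}2.png",im[:,:,::-1])
    for n in("cut_line","far_left","far_right"):
        for k in imaging.tip_of(c,n)[:2]: print(c,n,np.round(k["pixel"],1),round(k["confidence"],2),(Bl(b,ray(c,k["pixel"],.034))*1e3).round(1))
a=cv2.imread("pics/top2.png")[140:270,220:400]; a=cv2.resize(a,None,fx=4,fy=4,interpolation=cv2.INTER_CUBIC)
cv2.imwrite("pics/t2c.png",a)
E
```

```text
time: 5.3
position: [0.497, -0.021, 0.0279]
tool_rot: [0.077, 0.715, -0.073, 0.691]
ft_force: [-9.8, 1.7, 6.7]
grip_width: 0.0868
time: 5.8
position: [0.4928, 0.0942, 0.1279]
tool_rot: [0.079, 0.705, -0.077, 0.701]
ft_force: [1.0, -1.1, -0.4]
grip_width: 0.0869
t 5.8 board xy mm [-74.5  62.8] z 127.9 yaw rel board of tool z -0.36 tilt [-1.     0.003 -0.007] F [ 1.  -1.1 -0.4] grip 0.08692017627147654 q6 -1.39
top cut_line [348.3 201.3] 0.8 [  25.  -119.3]
top far_left [281.4 161.2] 0.69 [87.5 65.7]
scene cut_line [209.1 210. ] 0.71 [  25.6 -121.5]
scene far_left [235.8 218.4] 0.62 [ 35.2 -51.1]
scene far_left [278.6 245. ] 0.6 [85.1 65. ]
scene far_right [188.4 225.9] 0.81 [  80.9 -154.2]
scene far_right [438.2 242.4] 0.37 [ -2.6 419.5]
```

View pics/t2c.png

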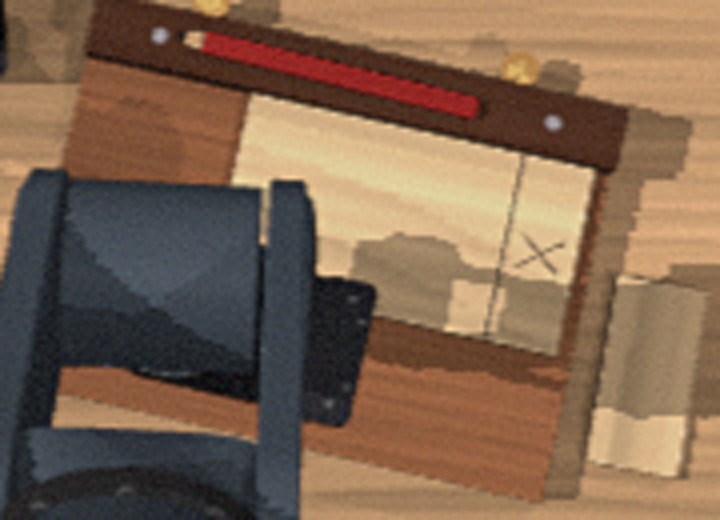

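Plate is flat against the fence: its cut line is at y≈-120 mm in the board frame and the left end at ≈+65, so it needs about 50 mm along the fence. Next I turn the hand a quarter turn to push on the left end with both fingertips.

```bash
python3 -m inch '[[60,[0,12,33],[0,0,0]],[60,[0,12,33],[0,0,0]],[60,[0,0,30],[10,0,0]],[60,[0,0,0],[10.5,0,0]],[60,[0,0,0],[10.5,0,0]],[60,[0,0,0],[10.5,0,0]],[60,[0,0,0],[10.5,0,0]],[60,[0,0,0],[10.5,0,0]],[60,[0,0,0],[10.5,0,0]],[60,[0,0,0],[10.5,0,0]],[60,[0,0,0],[7,0,0]],[60,[0,0,0],[0,0,0]]]'; python3 st.py 25,95,29.5
```

```text
time: 7.7
position: [0.5892, 0.0749, 0.1159]
tool_rot: [-0.558, -0.432, 0.571, -0.418]
ft_force: [-0.1, 0.6, 0.2]
grip_width: 0.0601
t 7.7 board xy mm [23.9 64.5] z 115.9 yaw rel board of tool z -93.73 tilt [-1.    -0.026  0.003] F [-0.1  0.6  0.2] grip 0.06008604788561146 q6 0.22
25,95,29.5 tool shift [ 86.3   1.4 -30.8]
```

```bash
python3 -m inch '[[60,[0,0,-16],[-3.7,0,1.5]],[60,[20,0,-15],[0,0,0]],[60,[35,0,0],[0,0,0]],[60,[20,0,0],[0,0,0]],[60,[0,0,0],[0,0,0]]]'; python3 st.py 25,85,29.5
```

```text
time: 8.32
position: [0.5968, 0.1089, 0.035]
tool_rot: [-0.548, -0.446, 0.549, -0.447]
ft_force: [0.5, 0.1, 0.4]
grip_width: 0.0604
t 8.32 board xy mm [23.9 99.3] z 35.0 yaw rel board of tool z -89.43 tilt [-1.     0.     0.002] F [0.5 0.1 0.4] grip 0.060355164094013654 q6 0.2
25,85,29.5 tool shift [ 5.5  0.9 14.3]
```

```bash
python3 -m inch '[[60,[4,1,7],[0.5,0,0]],[60,[2,0,7],[0,0,0]],[60,[0,0,7],[0,0,0]],[60,[0,0,8],[0,0,0]],[60,[0,0,8],[0,0,0]],[60,[0,0,8],[0,0,0]],[60,[0,0,8],[0,0,0]],[60,[0,0,8],[0,0,0]],[60,[0,0,8],[0,0,0]],[60,[0,0,4],[0,0,0]],[60,[0,0,0],[0,0,0]]]'; python3 st.py 25,14.5,29.5;  python3 - <<'E'
from h import *
b=np.load("b.npy")
for c in("top","scene"):
    im=imaging.camera(c); cv2.imwrite(f"pics/{c}3.png",im[:,:,::-1])
    for n in("cut_line","far_right","board_end"):
        for k in imaging.tip_of(c,n)[:1]: print(c,n,np.round(k["pixel"],1),round(k["confidence"],2),(Bl(b,ray(c,k["pixel"],.034))*1e3).round(1))
f=lambda n,y,x:cv2.resize(cv2.imread(f"pics/{n}3.png")[y:y+130,x:x+100],None,fx=4,fy=4,interpolation=cv2.INTER_CUBIC)
cv2.imwrite("pics/c3.png",np.hstack([f("top",155,310),f("scene",150,150)]))
E
```

```text
time: 9.7
position: [0.5826, 0.0326, 0.0307]
tool_rot: [0.552, 0.442, -0.55, 0.445]
ft_force: [-0.4, 0.6, 0.1]
grip_width: 0.0599
t 9.7 board xy mm [26.4 21.8] z 30.7 yaw rel board of tool z -89.98 tilt [-1.     0.004  0.   ] F [-0.4  0.6  0.1] grip 0.05990865677014329 q6 0.08
25,14.5,29.5 tool shift [ 1.1 -1.4  7.3]
top cut_line [367.8 205.7] 0.86 [  24.9 -168.9]
top far_right [390.1 184.7] 0.94 [  88.8 -212.6]
scene cut_line [188.5 209.2] 0.78 [  34.4 -171.2]
scene far_right [166.1 223.2] 0.67 [  85.3 -208.5]
```

View pics/c3.png

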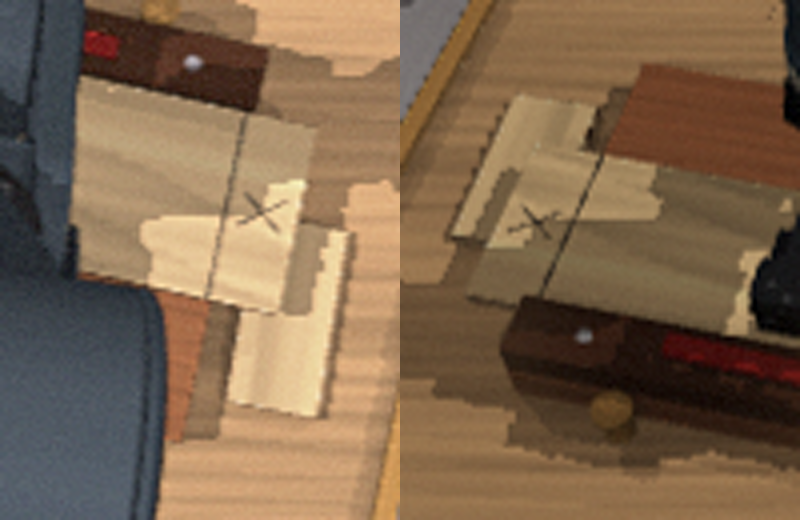

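The pencil line is near the board's end, probably a few mm short. I back off and measure it to sub-pixel accuracy.

```bash
python3 -m inch '[[60,[-1,0,-25],[0,0,0]],[60,[0,0,-50],[0,0,0]],[60,[-30,0,-50],[0,0,0]],[60,[-20,0,-58],[0,0,0]],[60,[0,0,-58],[0,0,0]],[60,[0,0,0],[0,0,0]]]'; python3 st.py
cat > meas.py <<'E'
from h import *
import sys
b=np.load("b.npy"); tag=sys.argv[1]; yl=float(sys.argv[2])/1e3  # guess of line y in board
def edge(c,g,p,q,mode,sgn=0,n=25,w=5):
    """sub-px points of an edge/line near board-frame segment p-q; fit line; return board-frame end points on plane z"""
    A,B=proj(c,W(b,p)[0]),proj(c,W(b,q)[0]); d=(B-A)/np.linalg.norm(B-A); nn=np.array([-d[1],d[0]])
    s=np.arange(-w,w+.01,.1); out=[]
    for t in np.linspace(.05,.95,n):
        xy=A+(B-A)*t+s[:,None]*nn
        v=cv2.remap(g,xy[:,:1].astype(np.float32),xy[:,1:].astype(np.float32),cv2.INTER_CUBIC).ravel()
        k=cv2.GaussianBlur(v[None],(0,0),4).ravel()
        gr=np.gradient(k); sc=(cv2.GaussianBlur(v[None],(0,0),25).ravel()-k) if mode=="line" else (abs(gr) if not sgn else sgn*gr)
        sc=sc[5:-5]; out.append((t,s[5+np.argmax(sc)],sc.max()))
    o=np.array(out); L=np.linalg.norm(B-A)
    best=None
    for i in range(n):
        for j in range(i+6,n):
            m=(o[j,1]-o[i,1])/(o[j,0]-o[i,0]); r=abs(o[:,1]-o[i,1]-m*(o[:,0]-o[i,0]))<.4
            if abs(m)<4 and (best is None or r.sum()>best.sum()): best=r
    f=np.polyfit(o[best,0],o[best,1],1)
    return [(Bl(b,ray(c,A+(B-A)*t+nn*np.polyval(f,t),p[2]))*1e3).round(1).tolist() for t in(0,1)],int(best.sum())
for c in("top","scene"):
    im=imaging.camera(c); cv2.imwrite(f"pics/{c}{tag}.png",im[:,:,::-1]); g=cv2.cvtColor(im,cv2.COLOR_RGB2GRAY).astype(np.float32)
    r=im[:,:,0].astype(np.float32)
    print(c)
    print(" pencil line x-35..85",edge(c,g,(-.03,yl,.034),(.08,yl,.034),"line"))
    print(" board end   x-125..-40",edge(c,r-im[:,:,2],(-.12,-.17,.025),(-.045,-.17,.025),"e"))
    print(" fence end top x85..125",edge(c,g,(.088,-.17,.047),(.122,-.17,.047),"e"))
    print(" plate near edge",edge(c,r,(-.035,yl,.034),(-.035,yl+.16,.034),"e"))
    print(" waste end",edge(c,r,(-.03,yl-.045,.034),(.08,yl-.045,.034),"e"))
    print(" plate left end",edge(c,r,(-.03,yl+.175,.034),(.08,yl+.175,.034),"e"))
    print(" fence front top",edge(c,r,(.085,-.16,.047),(.085,.15,.047),"e"))
    print(" board front",edge(c,r-im[:,:,2],(-.125,-.16,.025),(-.125,.1,.025),"e"))
    if c=="scene": pass
    else: print(" plate far edge",edge(c,r,(.085,yl-.04,.034),(.085,yl+.17,.034),"e"))
E
python3 meas.py 4 -168
```

```text
time: 10.85
position: [0.6364, 0.2757, 0.0831]
tool_rot: [0.553, 0.442, -0.549, 0.444]
ft_force: [-0.1, -0.3, -0.2]
grip_width: 0.0602
t 10.85 board xy mm [ 27.1 270.7] z 83.1 yaw rel board of tool z -90.07 tilt [-1.     0.006 -0.001] F [-0.1 -0.3 -0.2] grip 0.06016794299217392 q6 0.47
top
 pencil line x-35..85 ([[-30.1, -164.8], [80.0, -165.2]], 25)
 board end   x-125..-40 ([[-120.0, -168.2], [-45.0, -168.7]], 25)
 fence end top x85..125 ([[88.0, -169.0], [122.0, -169.2]], 25)
 plate near edge ([[-35.6, -168.0], [-35.0, -8.0]], 25)
 waste end ([[-30.1, -209.8], [79.9, -209.8]], 14)
 plate left end ([[-30.0, 10.3], [80.0, 9.8]], 22)
 fence front top ([[81.9, -160.0], [80.7, 149.9]], 25)
 board front ([[-125.3, -160.0], [-124.3, 100.0]], 23)
 plate far edge ([[83.4, -208.0], [84.1, 2.0]], 25)
scene
 pencil line x-35..85 ([[-29.3, -165.3], [80.6, -165.6]], 25)
 board end   x-125..-40 ([[-119.3, -167.6], [-44.8, -169.3]], 21)
 fence end top x85..125 ([[88.2, -169.2], [121.8, -170.7]], 24)
 plate near edge ([[-34.7, -167.9], [-34.2, -7.9]], 25)
 waste end ([[-28.8, -209.0], [80.7, -210.5]], 13)
 plate left end ([[-29.6, 9.8], [80.3, 9.2]], 23)
 fence front top ([[86.3, -159.7], [86.4, 150.0]], 18)
 board front ([[-124.2, -159.8], [-121.6, 100.2]], 7)
```

The readings from both cameras agree: the plate is parallel to the fence and the line is 3.9 mm short of the end. The fingers stopped at y=21.8, so they need to go to about 17.9.

```bash
python3 -m inch '[[60,[0,0,55],[0,0,0]],[60,[0,0,55],[0,0,0]],[60,[0,0,55],[0,0,0]],[60,[25,0,40],[0,0,0]],[60,[25,0,10],[0,0,0]],[60,[0,0,0],[0,0,0]]]'; python3 st.py 25,30,30 25,18,30
```

```text
time: 11.7
position: [0.5824, 0.0456, 0.031]
tool_rot: [-0.552, -0.439, 0.556, -0.44]
ft_force: [-0.4, -0.0, -0.7]
grip_width: 0.0598
t 11.7 board xy mm [23.4 34.4] z 31.0 yaw rel board of tool z -90.85 tilt [-1.    -0.002  0.005] F [-0.4 -0.  -0.7] grip 0.05978612784011323 q6 0.12
25,30,30 tool shift [1.1 1.7 4.3]
25,18,30 tool shift [ 1.1  1.8 16.3]
```

```bash
python3 -m inch '[[60,[1,1.5,5],[-0.8,0,0]],[60,[0,0,4],[0,0,0]],[60,[0,0,2],[0,0,0]],[60,[0,0,1.5],[0,0,0]],[60,[0,0,0],[0,0,0]]]'; python3 st.py 25,17.9,30
```

```text
time: 12.32
position: [0.5826, 0.0329, 0.0329]
tool_rot: [-0.55, -0.442, 0.551, -0.445]
ft_force: [0.2, -0.6, -0.8]
grip_width: 0.0603
t 12.32 board xy mm [26.4 22.1] z 32.9 yaw rel board of tool z -89.92 tilt [-1.     0.002  0.004] F [ 0.2 -0.6 -0.8] grip 0.06031502592610996 q6 0.09
25,17.9,30 tool shift [ 2.9 -1.4  4.2]
```

```bash
python3 -m inch '[[60,[3,-1,-1],[0,0,0]],[60,[0.5,0,2],[0,0,0]],[60,[0,0,1.5],[0,0,0]],[60,[0,0,1],[0,0,0]],[60,[0,0,0],[0,0,0]]]'; python3 st.py 25,17.9,30
```

```text
time: 12.95
position: [0.5806, 0.0308, 0.0293]
tool_rot: [-0.55, -0.443, 0.551, -0.445]
ft_force: [0.5, 1.0, 0.5]
grip_width: 0.0598
t 12.95 board xy mm [24.9 19.6] z 29.3 yaw rel board of tool z -89.91 tilt [-1.     0.002  0.003] F [0.5 1.  0.5] grip 0.059791869912860215 q6 0.08
25,17.9,30 tool shift [-0.7  0.1  1.7]
```

```bash
python3 -m inch '[[60,[0,0,1.2],[0,0,0]],[60,[0,0,0.6],[0,0,0]],[60,[0,0,0],[0,0,0]]]'; python3 st.py 25,17.9,30; python3 meas.py 5 -169
```

```text
time: 13.32
position: [0.5802, 0.029, 0.0293]
tool_rot: [-0.55, -0.443, 0.551, -0.445]
ft_force: [-0.2, 1.4, 0.7]
grip_width: 0.0602
t 13.32 board xy mm [24.8 17.7] z 29.3 yaw rel board of tool z -89.92 tilt [-1.     0.002  0.003] F [-0.2  1.4  0.7] grip 0.060176001324604766 q6 0.08
25,17.9,30 tool shift [-0.7  0.2 -0.2]
top
 pencil line x-35..85 ([[-30.0, -168.9], [80.0, -168.9]], 25)
 board end   x-125..-40 ([[-120.1, -163.3], [-45.3, -153.6]], 13)
 fence end top x85..125 ([[88.0, -169.1], [122.0, -169.7]], 25)
 plate near edge ([[-35.7, -169.0], [-37.3, -9.0]], 14)
 waste end ([[-30.0, -213.6], [80.0, -213.6]], 23)
 plate left end ([[-30.0, -5.1], [80.0, -4.0]], 5)
 fence front top ([[81.3, -160.0], [81.1, 149.9]], 12)
 board front ([[-130.3, -159.9], [-125.1, 100.0]], 6)
 plate far edge ([[83.7, -209.0], [83.6, 1.0]], 19)
scene
 pencil line x-35..85 ([[-30.1, -169.4], [79.9, -169.5]], 25)
 board end   x-125..-40 ([[-119.4, -167.9], [-44.8, -169.3]], 19)
 fence end top x85..125 ([[88.2, -169.2], [122.0, -170.1]], 24)
 plate near edge ([[-36.2, -169.3], [-25.3, -7.9]], 14)
 waste end ([[-29.8, -213.5], [79.9, -214.5]], 19)
 plate left end ([[-30.6, 2.0], [80.0, 6.1]], 8)
 fence front top ([[86.2, -159.8], [86.5, 150.0]], 13)
 board front ([[-132.3, -161.4], [-121.7, 100.2]], 6)
```

```bash
python3 -m inch '[[60,[-1,0,-25],[0,0,0]],[60,[-30,0,-50],[0,0,0]],[60,[-40,0,-50],[0,0,0]],[60,[-20,0,-58],[0,0,0]],[60,[0,0,-50],[0,0,0]],[60,[0,0,0],[0,0,0]]]'; python3 st.py; python3 meas.py 6 -169
python3 - <<'E'
import cv2,numpy as np
f=lambda n,y,x:cv2.resize(cv2.imread(f"pics/{n}6.png")[y:y+140,x:x+100],None,fx=4,fy=4,interpolation=cv2.INTER_CUBIC)
cv2.imwrite("pics/c6.png",np.hstack([f("top",150,300),f("scene",140,160)]))
E
```

```text
time: 14.18
position: [0.6332, 0.2607, 0.1218]
tool_rot: [-0.551, -0.441, 0.551, -0.446]
ft_force: [-0.3, -0.9, -0.1]
grip_width: 0.06
t 14.18 board xy mm [ 27.2 255.4] z 121.8 yaw rel board of tool z -89.98 tilt [-1.     0.006  0.005] F [-0.3 -0.9 -0.1] grip 0.06001413531318546 q6 0.45
top
 pencil line x-35..85 ([[-30.0, -169.0], [80.0, -168.8]], 25)
 board end   x-125..-40 ([[-120.0, -168.2], [-45.0, -168.9]], 25)
 fence end top x85..125 ([[88.0, -169.2], [122.0, -169.2]], 25)
 plate near edge ([[-35.5, -169.0], [-35.6, -9.0]], 25)
 waste end ([[-30.0, -214.0], [80.0, -213.9]], 15)
 plate left end ([[-30.0, 6.4], [80.0, 6.0]], 25)
 fence front top ([[81.5, -160.0], [80.9, 149.9]], 25)
 board front ([[-125.4, -160.0], [-124.4, 100.0]], 22)
 plate far edge ([[83.8, -209.0], [83.6, 1.0]], 25)
scene
 pencil line x-35..85 ([[-30.1, -169.4], [79.9, -169.5]], 25)
 board end   x-125..-40 ([[-119.5, -168.2], [-44.7, -169.0]], 20)
 fence end top x85..125 ([[88.2, -169.4], [122.1, -169.6]], 24)
 plate near edge ([[-34.7, -168.9], [-34.4, -8.9]], 25)
 waste end ([[-29.6, -212.8], [79.9, -214.5]], 11)
 plate left end ([[-30.0, 5.7], [79.9, 5.4]], 25)
 fence front top ([[86.0, -159.8], [86.4, 150.0]], 16)
 board front ([[-131.3, -161.2], [-130.4, 99.7]], 9)
```

View pics/c6.png

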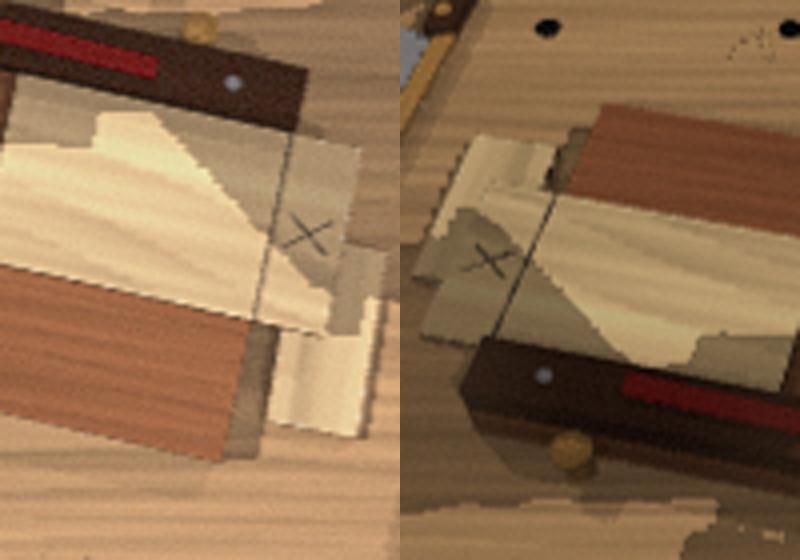

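The line is level with the end to within 0.2 mm in both cameras. The plate's left end may have come about 0.5 mm off the fence, so I seat it once more with a light two-finger push.

```bash
python3 -m inch '[[87,[0,-18,57],[0,0,0]],[87,[0,-18,57],[0,0,0]],[87,[0,-18,57],[0,0,0]],[87,[0,-18,57],[0,0,0]],[87,[0,-18,57],[0,0,0]],[87,[0,-18,57],[0,0,0]],[87,[0,0,0],[-10.5,0,0]],[87,[0,0,0],[-10.5,0,0]],[87,[0,0,0],[-10.5,0,0]],[87,[0,0,0],[-10.5,0,0]],[87,[0,0,0],[-10.5,0,0]],[87,[0,0,0],[-10.5,0,0]]]'; python3 -m inch '[[87,[0,0,0],[-10.5,0,0]],[87,[0,0,0],[-10.5,0,0]],[87,[0,0,0],[-6,0,0]],[87,[0,0,0],[0,0,0]]]'; python3 st.py -75,-95,30
```

```text
time: 15.78
position: [0.4343, -0.0774, 0.1213]
tool_rot: [0.23, 0.669, -0.241, 0.664]
ft_force: [-0.2, 0.4, 1.0]
grip_width: 0.087
time: 16.27
position: [0.4282, -0.0818, 0.1208]
tool_rot: [0.067, 0.71, -0.076, 0.697]
ft_force: [0.2, -0.3, -0.8]
grip_width: 0.0872
t 16.27 board xy mm [-100.  -122.9] z 120.8 yaw rel board of tool z 0.74 tilt [-1.    -0.015 -0.016] F [ 0.2 -0.3 -0.8] grip 0.08718911878220598 q6 -1.78
-75,-95,30 tool shift [89.9 29.  26.8]
```

```bash
python3 -m inch '[[87,[0,29,26],[0.7,-0.9,0.9]],[87,[40,0,0],[0,0,0]],[87,[35,0,0],[0,0,0]],[87,[12,0,0],[0,0,0]],[87,[0,0,0],[0,0,0]]]'; python3 st.py -65,-90,30 -46,-90,30
```

```text
time: 16.9
position: [0.459, -0.0622, 0.0317]
tool_rot: [0.081, 0.702, -0.081, 0.703]
ft_force: [-0.4, 0.0, 0.5]
grip_width: 0.0869
t 16.9 board xy mm [-74.1 -97.2] z 31.7 yaw rel board of tool z -0.84 tilt [-1.    -0.     0.002] F [-0.4  0.   0.5] grip 0.08689402863115511 q6 -1.72
-65,-90,30 tool shift [1.7 7.3 9. ]
-46,-90,30 tool shift [ 1.8  7.6 28. ]
```

```bash
python3 -m inch '[[87,[1.5,6,9],[-0.9,0,0]],[87,[0,0,9],[0,0,0]],[87,[0,0,4],[0,0,0]],[87,[0,0,0],[0,0,0]]]'; python3 st.py -46,-90,30
```

```text
time: 17.4
position: [0.4859, -0.0622, 0.0332]
tool_rot: [0.075, 0.7, -0.076, 0.706]
ft_force: [0.6, -0.4, -0.8]
grip_width: 0.0874
t 17.4 board xy mm [-47.8 -91.5] z 33.2 yaw rel board of tool z 0.07 tilt [-1.    -0.001  0.009] F [ 0.6 -0.4 -0.8] grip 0.08742725605663493 q6 -1.71
-46,-90,30 tool shift [3.2 1.5 1.8]
```

```bash
python3 -m inch '[[87,[3,0,-0.5],[0,0.5,0]],[87,[0.5,0,1.5],[0,0,0]],[87,[0,0,2],[0,0,0]],[87,[0,0,2],[0,0,0]]]'; python3 st.py; python3 -m inch '[[87,[0,0,3],[0,0,0]],[87,[0,0,3],[0,0,0]]]'; python3 st.py
```

```text
time: 17.9
position: [0.4878, -0.0622, 0.0294]
tool_rot: [0.076, 0.706, -0.076, 0.7]
ft_force: [-4.4, -0.3, 1.9]
grip_width: 0.0873
t 17.9 board xy mm [-46.  -91.1] z 29.4 yaw rel board of tool z 0.06 tilt [-1.    -0.001 -0.007] F [-4.4 -0.3  1.9] grip 0.0872830667946006 q6 -1.71
time: 18.15
position: [0.488, -0.0618, 0.0289]
tool_rot: [0.077, 0.71, -0.075, 0.696]
ft_force: [-5.5, -0.5, 4.2]
grip_width: 0.0874
t 18.15 board xy mm [-45.8 -90.6] z 28.9 yaw rel board of tool z 0.02 tilt [-1.    0.   -0.02] F [-5.5 -0.5  4.2] grip 0.08744063649389278 q6 -1.7
```

```bash
python3 -m inch '[[87,[0,0,-20],[0,-1,0]],[87,[-50,0,-15],[0,0,0]],[87,[-50,60,-10],[0,0,0]],[87,[0,60,0],[0,0,0]],[87,[0,60,0],[0,0,0]],[87,[0,60,0],[0,0,0]],[87,[0,60,0],[0,0,0]],[87,[0,0,0],[0,0,0]]]'; python3 st.py; python3 meas.py 7 -169
python3 - <<'E'
import cv2,numpy as np
f=lambda n,y,x:cv2.resize(cv2.imread(f"pics/{n}7.png")[y:y+190,x:x+260],None,fx=1.5,fy=1.5,interpolation=cv2.INTER_CUBIC)
cv2.imwrite("pics/c7.png",np.hstack([f("top",130,190),f("scene",130,130)]))
E
```

```text
time: 19.15
position: [0.5227, 0.2366, 0.1249]
tool_rot: [0.08, 0.694, -0.075, 0.711]
ft_force: [0.3, 1.5, -0.3]
grip_width: 0.0872
t 19.15 board xy mm [-75.7 208.3] z 124.9 yaw rel board of tool z -0.24 tilt [-1.     0.009  0.024] F [ 0.3  1.5 -0.3] grip 0.08716535345195234 q6 -1.12
top
 pencil line x-35..85 ([[-30.0, -168.7], [80.0, -168.8]], 25)
 board end   x-125..-40 ([[-120.0, -168.3], [-45.0, -168.6]], 25)
 fence end top x85..125 ([[88.0, -169.4], [122.0, -169.7]], 25)
 plate near edge ([[-35.7, -169.0], [-35.2, -9.0]], 24)
 waste end ([[-30.0, -213.1], [80.0, -213.1]], 14)
 plate left end ([[-30.0, 6.4], [80.0, 6.2]], 25)
 fence front top ([[81.7, -160.0], [80.7, 149.9]], 25)
 board front ([[-125.3, -160.0], [-124.2, 100.0]], 23)
 plate far edge ([[83.7, -209.0], [83.8, 1.0]], 25)
scene
 pencil line x-35..85 ([[-30.0, -169.1], [79.9, -169.5]], 25)
 board end   x-125..-40 ([[-119.4, -168.0], [-44.8, -169.2]], 19)
 fence end top x85..125 ([[88.2, -169.3], [121.9, -170.4]], 22)
 plate near edge ([[-34.7, -168.9], [-34.2, -8.9]], 17)
 waste end ([[-29.9, -213.6], [80.1, -213.7]], 13)
 plate left end ([[-30.0, 5.7], [80.0, 5.7]], 25)
 fence front top ([[86.3, -159.7], [86.5, 150.0]], 17)
 board front ([[-131.9, -161.4], [-126.3, 99.9]], 7)
```

View pics/c7.png

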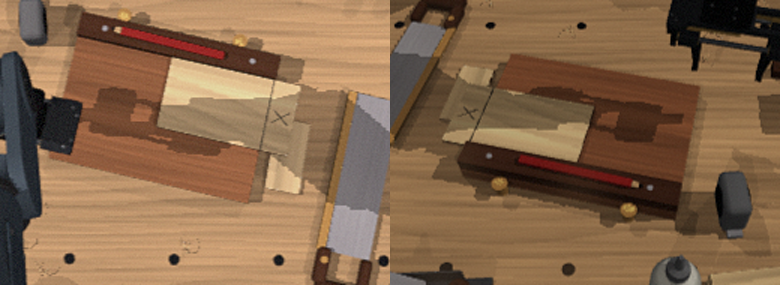

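Both views show the plate flush to the fence and its line at the board's end. The waste overhangs, the bystanders are where they were, and the gripper is clear.

```bash
python3 -c "
from rig import robot; print(robot.hand_in())"
```

```text
the job is handed in; nothing more can be done
None
```

The plate is set for sawing and the job is handed in. It lies flat against the fence, its pencil line is level with the end of the board, and the crossed waste sticks out over the end. I only pushed it with the open fingertips:
1. Back to the fence on its near edge.
2. About 50 mm along the fence on its left end, then 3.9 mm more after a measurement.
3. A light second push to the fence on the near edge, because its left end seemed to have come about 0.5 mm away.

**Line position:** in the last pictures the line is at -168.75 mm against a board end of about -168.9 in the top camera. In the scene camera it is at -169.3 against about -169.3. That is level to within about 0.5 mm, though the raw readings of the end itself spread from -168.0 to -170.4 mm.

**Against the fence:** the plate's near edge runs parallel to the board's front edge. The fingers stopped at the same depth as on the first push, with about 7 N showing at the wrist.

**Rest of the scene:** the bystanders look unmoved, judged by eye only; the square and the mallet were outside the last crop. The hand was clear of everything at about 19 s, against the 42 s allowed.

**Disagreements:**
- The two cameras differ by 2–5 mm in absolute position along the fence face, so I compared edges within each picture.
- The scene camera's reading of the board's front edge was poor, with few good points, and I did not use it.

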